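# Lay the straightedge along the rod-rack slat and weigh it down

## Robot

A 6-joint arm with a two-finger parallel gripper is mounted at the origin on the work surface. World frame = base frame: x ahead of the robot, y to its left, z up, the work surface at z = 0. Lengths are in m, angles in degrees, forces in N, time in s.
With the tool pointing down it reaches from about 0.25 to 0.725 m from the base axis. Payload 9.7 kg.
Tool frame: the origin (TCP) lies between the finger pads; the fingertips stand 19 mm ahead of it and the grasp point (between the pads) is the TCP; z points along the fingers, y is the line along which they close (so a half turn about z gives the same grasp; the last joint's range is limited). The gripper opens to 85 mm and grips with 20 to 120 N. Pads are 22 mm wide; open, the fingers measure 114 mm over their backs; the gripper's body (76 mm by 85 mm) begins 54 mm behind the grasp point. The pads swing forward as they close: fully open they stand 13 mm farther back than shut.
Start: joints at [0, 4.979, 10.078, 95.1, 0, 90], TCP at [0.55, -0, 0.25] pointing down, gripper open.
Joint ranges: [-179.16, 179.16], [-48.56, 103.87], [-65.8, 70.77], [-126.05, 130.52], [-82.76, 87.17], [-180, 180]. Speed limits (degrees/s): [127.2, 127.2, 147.25, 180, 180, 180].

## Interface

Orientations are given as [roll, pitch, yaw] about the fixed x, y, z axes, in that order (R = Rz(yaw) Ry(pitch) Rx(roll)).
In Python, from workcell import bot gives the robot as it stands. The module is installed in compiled form; this text tells all that it offers.
- The arm moves only by the shell command python3 -m crank 'ROWS' [OPENING] [FORCE]. ROWS is JSON, a list that holds one entry, the list of rows, each a list of 6 numbers: the shift along the world's x, y, z as a fraction of full scale, then the turn, a rotation vector about the world's x, y, z as a fraction of full scale. In form: [[[x, y, z, wx, wy, wz], ...]]. A call has 1 to 20 rows; each row shifts and turns the commanded pose from where the row before left it; what a row does not reach is not made up. Full scale, the value 1, is 20 mm for a shift and 0.12 rad for a turn. A row lasts 1/12 s, in which the tool goes at most 41.7 mm and 7.16 degrees, less where a joint would pass 70% of its speed; a pose out of reach is approached as far as the arm can. A call with a number of a shift or a turn outside -1 to 1 is refused whole. A call with a gripper value outside its range is refused whole. OPENING is the opening, from 0 (shut) to 1 (fully open), set as the call begins (- or left out, the last holds). The fingers move at their own pace and stop on an object; FORCE is the grip in N (left out, the last holds). Time passes only in rows, so rows that do not move let the fingers close. It gives the time, the measured TCP pose, the force, the opening and the grip force at its end, in the units of the state.
- bot.get_obs(): the state, without advancing time (a new reading comes with each control period).
- bot.camera(name): name is "scene" or "side" or "wrist"; returns the picture (420x560x3 uint8, red, green, blue); there is no depth.
- bot.camera_model(name): a dict with "vertical_fov" (degrees; the focal length in pixels is half the picture's height over the tangent of half this angle, whatever the lens; pixels are square), "cx", "cy" (the principal point, pixels), "R" (3x3) and "t" (3): a world point X has camera coordinates R X + t. Camera axes: x right, y down, z forward; pixel columns grow to the right and rows downward; lengths in m; the calibration is good to about 2 mm. The wrist camera is an equidistant fisheye: a pixel r from the principal point sees the ray r / f radians off the axis. A picture is of the moment at which its call begins: read the wrist's pose just before it. camera_model takes no time and is no camera call; for the wrist camera it gives the pose at the moment of the call.
- bot.job_done(): hands the job in; it is judged then, once.
The state is a dict: "time": time; "q": joint angles; "qd": joint speeds; "joint_efforts": joint torques, N m; "ee_pos": TCP position; "tcp_rot": TCP orientation; "wrist_force": force on the tool from outside, world axes, zero at the start; "torque": the same for the moment, N m; "opening": finger opening in m; "grasp_force": force on a finger pad.
Only numpy, scipy, OpenCV 4.12 (cv2) and the standard library are available. Lean on these libraries where they do the work, as an engineer would, in place of code of your own. Each camera call takes 0.05 s, during which the arm holds its last target. There are 200 camera calls.

## Task

Lay the aluminium straightedge flat on the crate lid with its graduated edge flush along the free edge (the side away from the clamps) of the clamped wooden slat, and its orange end level with the slat's orange end. Then stand the grey lead sinker upright on the straightedge, on the bare metal between the black handle and the plain end, so it holds the straightedge there. Leave everything else where it is.

Things in the scene. Friction and masses are not known exactly. Their poses are not given: they have to be found in the camera images.
- slat: Fixed wooden slat 300 x 60 mm, 16 mm thick, lying on the lid (z = 0). Origin at the centre of its underside; x along its length towards the orange-painted end (roughly to the robot's left), y towards its free working edge (towards the robot), z up. Two dark clamps, 44 mm high, hold its other long edge (local y from -16 to -53 mm, at local x = -100 and +100 mm).
- slat_corner (a point): Corner of the slat's underside where the orange end meets the free working edge: 150 mm along x and 30 mm along y from the slat's origin; same axes as the slat.
- rule: Loose aluminium straightedge 260 x 50 mm, 6 mm thick, about 0.26 kg. Origin at the centre of its underside; x along its length towards the orange end (+130 mm), y across it, z up. The long edge with black graduation ticks is at y = -25 mm. On top, centred, a black handle bar 80 mm long (along x), 14 mm wide (along y), from 6 to 52 mm above the underside: pinch it across its width.
- rule_zero (a point): Bottom corner of the straightedge at its orange end on the graduated edge: x = +130, y = -25 mm from its origin.
- rule_tail (a point): Bottom corner of the straightedge at its plain end on the graduated edge: x = -130, y = -25 mm from its origin.
- sinker: Loose grey lead sinker standing upright: cylinder 34 mm across and 48 mm high, then a cone to 58 mm and a brass stud 8 mm across to 67 mm. Origin at the centre of its flat underside, z up. About 0.4 kg.
- float_a: Wooden float with a red tip standing on the lid, 40 mm across, 73 mm high; origin under its centre. Bystander.
- float_b: Second wooden float, the same. Bystander.
- pliers: Stainless pliers lying flat, 172 mm long along its x, 58 mm wide, 14 mm high; origin at the pivot on the underside. Bystander.
- reel: Orange line reel, 84 mm across, 46 mm high, with a small crank up to 70 mm; origin under its centre. Bystander.
- dish: White ceramic dish of round sinkers, 104 mm across, 30 mm high; origin under its centre. Bystander.
Mind the look-alikes: they are no part of the job. Of the things that look like the sinker, the middle-sized one is meant.

How it is judged (in metres and radians):
On the way, in this order (a step that is already met when the one before it is completed fails the run):
1. the straightedge lies flat, graduated edge flush along the slat's free edge, orange ends level (y of rule_zero in the frame of slat_corner between -0.003 and 0.002 m and y of rule_tail in the frame of slat_corner between -0.003 and 0.002 m and x of rule_zero in the frame of slat_corner between -0.005 and 0.005 m and height (world z) of each of rule_zero, rule_tail below 0.003 m and angle between rule's own z axis and vertical below 0.03 rad), for 0.2 s.
2. the sinker stands released on the straightedge between handle and plain end (x of sinker in the frame of rule between -0.13 and -0.03 m and y of sinker in the frame of rule between -0.022 and 0.022 m and z of sinker in the frame of rule between 0.003 and 0.009 m and angle between sinker's own z axis and vertical below 0.08 rad and contact force between sinker and the fingers below 0.1 N), for 0.2 s.
At the end, for the whole second after the job is handed in: Straightedge flat on the lid, both ends of its graduated edge within 2 mm of the slat's free edge, orange ends level within 5 mm; sinker upright on it, centre 30 to 130 mm from its middle towards the plain end and within 22 mm of its midline; released and at rest, bystanders in place (all of step 1 and all of step 2 and linear speed of each of sinker, rule below 0.01 m/s); the robot touches nothing.
It fails at once if pliers, reel, a float or the dish moved by more than 30 mm (distance of any of pliers, reel, float_a, float_b, dish from where it was at the start of the episode above 0.03 m).
It fails at once if a float, the reel or the dish tipped over (angle between any of reel, float_a, float_b, dish's own z axis and vertical above 0.5 rad).
It also fails if it takes over 64 s, if anything falls off the work surface, if the arm or the gripper's body presses on something with over 40 N, if the wrist force passes 120 N, or if a joint passes its speed limit or range.

## Working session

There is one attempt and no reset: what is moved stays moved. The work goes in short steps, Python scripts to look and compute and a shell command to move; the robot and the scene stay as the last step left them, time stands still between calls to the robot, and variables do not carry over. Pictures are saved under pics/ and viewed, at most 10 in all, crops included, and the job is handed in when it is done.

```bash
mkdir -p pics
cat > h.py <<'E'
import numpy as np,cv2
from workcell import bot
def model(n):
    m=bot.camera_model(n); m['f']=210/np.tan(np.radians(m['vertical_fov'])/2); return m
def ray(m,u,v,fish=False):
    x,y=(u-m['cx'])/m['f'],(v-m['cy'])/m['f']
    if fish:
        r=np.hypot(x,y); s=np.sin(r)/r if r>1e-9 else 1; d=np.array([x*s,y*s,np.cos(r)])
    else: d=np.array([x,y,1.])
    R=np.array(m['R']); return -R.T@np.array(m['t']), R.T@d
def hit(m,u,v,z,fish=False):
    o,d=ray(m,u,v,fish); return o+d*(z-o[2])/d[2]
def proj(m,X,fish=False):
    c=np.array(m['R'])@np.array(X)+np.array(m['t'])
    if fish:
        rr=np.hypot(c[0],c[1]); th=np.arctan2(rr,c[2]); k=th/rr
        return m['cx']+m['f']*c[0]*k, m['cy']+m['f']*c[1]*k
    return m['cx']+m['f']*c[0]/c[2], m['cy']+m['f']*c[1]/c[2]
def save(img,n): cv2.imwrite('pics/'+n,cv2.cvtColor(img,cv2.COLOR_RGB2BGR))
E
python3 - <<'E'
from h import *
for n in ['scene','side','wrist']:
    im=bot.camera(n); save(im,n+'0.png'); m=model(n); print(n,m['f'],m['cx'],m['cy'],np.round(-np.array(m['R']).T@m['t'],3), np.round(np.array(m['R'])[2],2))
print(bot.get_obs())
a=cv2.imread('pics/scene0.png')
cv2.imwrite('pics/sc.png',cv2.resize(a,(800,600),interpolation=cv2.INTER_CUBIC))
E
```

```text
scene 429.5846438163119 282.97540894778376 206.96990715864467 [1.028 0.859 0.905] [-0.34 -0.67 -0.66]
side 502.12554108865476 270.7561332208773 203.05348673797147 [0.402 0.846 1.057] [ 0.12 -0.65 -0.75]
wrist 325.19226210127806 275.46169545946015 208.8531156911995 [0.55  0.079 0.373] [-0.   -0.31 -0.95]
{'time': 0.15, 'q': array([1.46036482e-03, 5.00635054e+00, 1.00466376e+01, 9.50979959e+01,
       4.57428863e-04, 8.99974711e+01]), 'qd': array([ 0.0544088 , -0.12764577,  0.11619168,  0.07841683, -0.06320406,
       -0.0207441 ]), 'joint_efforts': array([-3.04631758e-03, -5.20762289e+01,  4.65044117e+01,  1.38444663e-02,
       -2.16874664e-04, -1.82086734e-05]), 'ee_pos': array([5.49869535e-01, 1.61388187e-05, 2.49737738e-01]), 'tcp_rot': array([-1.79942291e+02, -4.59975803e-04,  9.00039888e+01]), 'wrist_force': array([0.32757921, 0.65385878, 0.46677024]), 'torque': array([ 0.01977888,  0.0275039 , -0.00237915]), 'grasp_force': 0.0, 'opening': 0.08555137879152555}
```

View pics/sc.png

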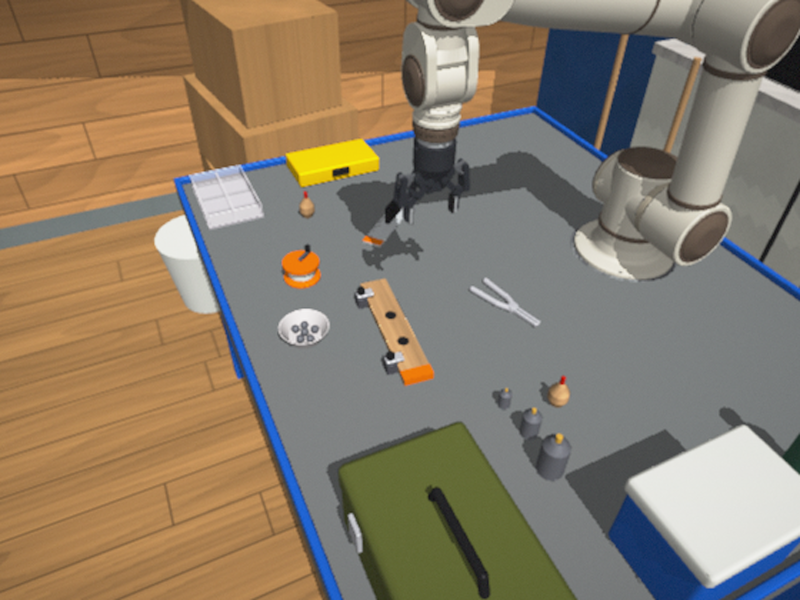

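View pics/wrist0.png

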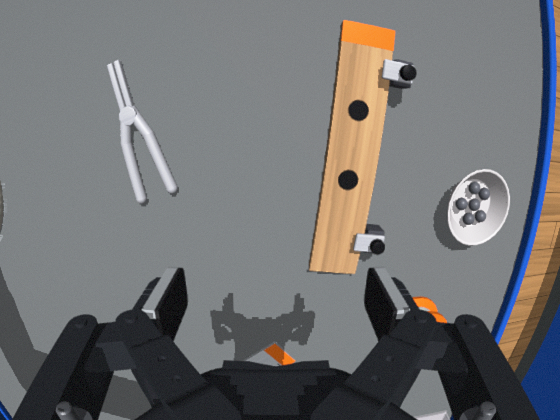

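View side.

The wrist view shows the slat with corners near (343,22) and (395,32) at the orange end and (308,270) and (355,274) at the plain end. The rule's orange tip is half hidden at (275,353). In the enlarged scene view, three sinkers stand at (505,398) small, (531,422) middle and (553,457) large. The middle-sized one, (531,422), fits the description.

Run:
```python
from h import *
a=cv2.imread('pics/scene0.png'); s=a[265:345,335:415]; s=cv2.resize(s,(300,300),interpolation=cv2.INTER_CUBIC)
b=cv2.imread('pics/side0.png'); b=cv2.resize(b,(800,600),interpolation=cv2.INTER_CUBIC)
cv2.imwrite('pics/side1.png',b); cv2.imwrite('pics/sink.png',s)
m=model('scene')
for n,u,v,z in [('small',505,398,.02),('mid',531,422,.03),('big',553,457,.04),('floatnear',559,392,.03),('float2',307,207,.03),('ruleor',372,240,.006)]:
    print(n,hit(m,u*.7,v*.7,z).round(3))
m=model('wrist')
for n,u,v,z in [('of',343,22,.016),('oc',395,32,.016),('pf',308,270,.016),('pc',355,274,.016),('rule',275,345,.006),('pl',128,116,.01)]:
    print(n,hit(m,u,v,z,True).round(4))
```

```text
small [0.531 0.293 0.02 ]
mid [0.524 0.364 0.03 ]
big [0.537 0.444 0.04 ]
floatnear [0.438 0.328 0.03 ]
float2 [ 0.663 -0.444  0.03 ]
ruleor [ 0.554 -0.276  0.006]
of [0.6229 0.1762 0.016 ]
oc [0.6833 0.1707 0.016 ]
pf [ 0.5904 -0.1183  0.016 ]
pc [ 0.6516 -0.1255  0.016 ]
rule [ 0.5492 -0.2527  0.006 ]
pl [0.3755 0.0751 0.01  ]
```

View pics/side1.png

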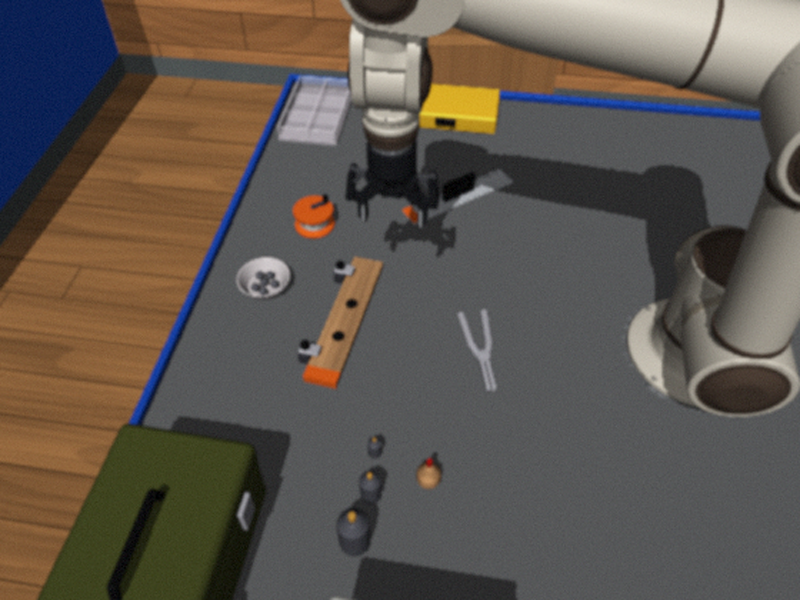

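View pics/sink.png

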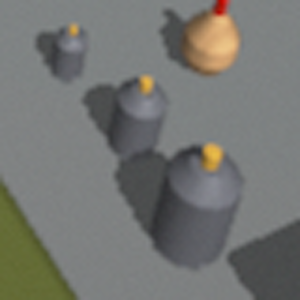

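The side view shows the rule's orange end at (410,214), its handle at (458,187) and its plain end at (508,180). The crop confirms three sinkers of increasing size; the middle one has its stud at (146,84) and its base near (135,148).

```bash
python3 - <<'E'
from h import *
m=model('side')
for n,u,v,z in [('or',410,214,.006),('plain',508,178,.006),('handle',458,187,.03),('small',375,445,.02),('mid',370,487,.03),('big',353,530,.04),('midstud',369,477,.063)]:
    print(n,hit(m,u*.7,v*.7,z).round(3))
E
python3 -m crank '[[[0,-1,0,0,0,0],[0,-1,0,0,0,0],[0,-1,0,0,0,0],[-1,-1,0,0,0,0],[-1,-1,0,0,0,0],[-1,-1,0,0,0,0],[-1,-1,0,0,0,0],[0,-1,0,0,0,0],[0,-1,0,0,0,0],[0,-1,0,0,0,0],[0,-1,0,0,0,0],[0,-1,0,0,0,0],[0,-1,0,0,0,0],[0,-1,0,0,0,0],[0,-1,0,0,0,0],[0,-1,0,0,0,0],[0,0,0,0,0,0]]]'
```

```text
or [ 0.559 -0.275  0.006]
plain [ 0.359 -0.424  0.006]
handle [ 0.465 -0.349  0.03 ]
small [0.534 0.288 0.02 ]
mid [0.527 0.365 0.03 ]
big [0.538 0.44  0.04 ]
midstud [0.528 0.365 0.063]
time: 1.57
ee_pos: [0.4696, -0.3226, 0.2492]
tcp_rot: [-179.9, 0.0, 89.9]
wrist_force: [1.2, -0.7, -0.3]
opening: 0.0853
grasp_force: 0.0
```

Run:
```python
from h import *
import json
m=model('wrist'); im=bot.camera('wrist'); save(im,'w1.png')
json.dump({k:np.array(v).tolist() for k,v in m.items()},open('w1.json','w'))
print(proj(m,[.46,-.348,.006],True))
a=cv2.imread('pics/w1.png'); cv2.imwrite('pics/w1b.png',cv2.resize(a,(800,600),interpolation=cv2.INTER_CUBIC))
```

```text
(np.float64(267.4990078837691), np.float64(196.14884783822143))
```

View pics/w1b.png

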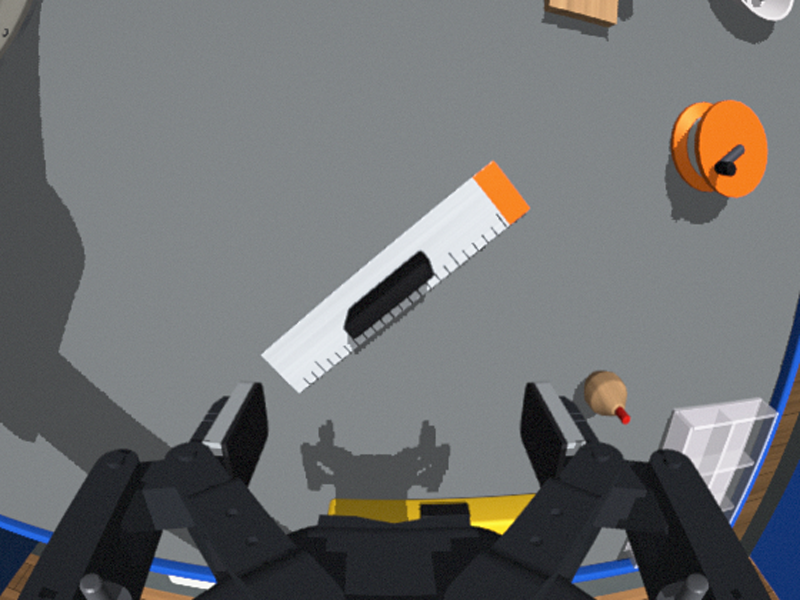

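The corners of the rule's top face are at (492,162) and (529,209) on the orange end and (262,355) and (300,392) on the plain end. The ticks are on the lower-right edge.

Run:
```python
from h import *
import json
m=json.load(open('w1.json')); 
P=np.array([hit(m,u*.7,v*.7,.006,True)[:2] for u,v in [(492,162),(529,209),(262,355),(300,392)]])
print(P.round(4)); L=np.linalg.norm
print('len',L(P[0]-P[2]),L(P[1]-P[3]),'wid',L(P[0]-P[1]),L(P[2]-P[3]))
for d in (P[0]-P[2],P[1]-P[3]): print('ang',np.degrees(np.arctan2(d[1],d[0])))
c=P.mean(0); print('centre',c,'tcp',bot.get_obs()['ee_pos'],'camz',-np.array(m['R']).T@m['t'])
P=np.array([[.6229,.1762],[.5904,-.1183]]); a=P[0]-P[1]; print('slat',np.degrees(np.arctan2(a[1],a[0])))
```

```text
[[ 0.5471 -0.2506]
 [ 0.5793 -0.2874]
 [ 0.3516 -0.4169]
 [ 0.3836 -0.4538]]
len 0.2566528818391378 0.25688724474934144 wid 0.04895283147419722 0.04883474164910279
ang 40.40465491052115
ang 40.37892229960221
centre [ 0.46540039 -0.35218276] tcp [ 0.46967636 -0.32118033  0.24942965] camz [ 0.4702383  -0.24376794  0.37231144]
slat 83.70251848062794
```

```bash
python3 -m crank '[[[-0.2,-0.4,0,0,0,-1],[0,-0.4,0,0,0,-1],[0,-0.4,-1,0,0,-1],[0,-0.4,-1,0,0,-1],[0,0,-1,0,0,-1],[0,0,-1,0,0,-1],[0,0,-1,0,0,-1],[0,0,-1,0,0,-0.2],[0,0,0,0,0,0],[0,0,0,0,0,0]]]'
python3 - <<'E'
from h import *
m=model('wrist'); im=bot.camera('wrist'); save(im,'w2.png'); print(bot.get_obs()['ee_pos'],bot.get_obs()['tcp_rot'])
print('handle top ends predicted',[np.round(proj(m,[.4654+s*.04*np.cos(.705)-t*.007*np.sin(.705),-.3522+s*.04*np.sin(.705)+t*.007*np.cos(.705),.052],True)) for s in(1,-1) for t in (1,-1)])
E
```

```text
time: 2.45
ee_pos: [0.4656, -0.3509, 0.1298]
tcp_rot: [-179.9, 0.0, 40.6]
wrist_force: [0.2, 0.4, 1.0]
opening: 0.085
grasp_force: 0.0
[ 0.46616784 -0.35147913  0.13116819] [ 1.79991118e+02 -7.97455147e-03  4.06121572e+01]
handle top ends predicted [array([265., 170.]), array([287., 170.]), array([266., 281.]), array([285., 281.])]
```

View pics/w2.png

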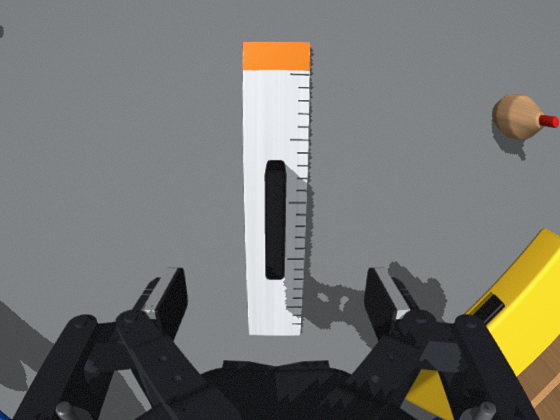

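The handle runs vertically in the picture at columns 265–287, rows 161–279, midway between the fingers and square to them. I'll descend and grip.

```bash
python3 -m crank '[[[0,0,-1,0,0,0],[0,0,-1,0,0,0],[0,0,-1,0,0,0],[0,0,-1,0,0,0],[0,0,-0.5,0,0,0],[0,0,0,0,0,0]]]'; python3 -m crank '[[[0,0,0,0,0,0],[0,0,0,0,0,0],[0,0,0,0,0,0],[0,0,0,0,0,0],[0,0,0,0,0,0],[0,0,0,0,0,0],[0,0,0,0,0,0],[0,0,0,0,0,0]]]' 0 60
```

```text
time: 3.0
ee_pos: [0.4656, -0.3515, 0.0393]
tcp_rot: [-179.9, 0.0, 40.5]
wrist_force: [0.3, 0.5, -0.1]
opening: 0.0855
grasp_force: 0.0
time: 3.67
ee_pos: [0.4662, -0.3522, 0.041]
tcp_rot: [179.9, -0.0, 40.5]
wrist_force: [-1.5, 0.5, 5.8]
opening: 0.0133
grasp_force: 60.2
```

```bash
python3 -m crank '[[[0,0,0.5,0,0,0],[0,0,0.75,0,0,0],[0,0,1,0,0,0],[0,0,0.75,0,0,0]]]' && python3 -m crank '[[[0.25,1,0,0,0,0.35],[0.25,1,0,0,0,0.35],[0.25,1,0,0,0,0.35],[0.25,1,0,0,0,0.35],[0.25,1,0,0,0,0.35],[0.25,1,0,0,0,0.35],[0.25,1,0,0,0,0.35],[0.25,1,0,0,0,0.35],[0.25,1,0,0,0,0.35],[0.25,1,0,0,0,0.35],[0.25,1,0,0,0,0.35],[0.25,1,0,0,0,0.35],[0.25,1,0,0,0,0.35],[0.25,1,0,0,0,0.35],[0.25,1,0,0,0,0.35],[0.25,1,0,0,0,0.35],[0.25,1,0,0,0,0.35],[0.25,1,0,0,0,0.35],[0.25,1,0,0,0,0],[0.25,1,0,0,0,0]]]' && python3 -m crank '[[[0.15,0.2,0,0,0,0],[0,0,0,0,0,0],[0,0,0,0,0,0],[0,0,0,0,0,0]]]'
python3 - <<'E'
from h import *
import json
m=model('wrist'); im=bot.camera('wrist'); save(im,'w3.png'); json.dump({k:np.array(v).tolist() for k,v in m.items()},open('w3.json','w'))
a=cv2.imread('pics/w3.png'); cv2.imwrite('pics/w3b.png',cv2.resize(a,(800,600),interpolation=cv2.INTER_CUBIC))
E
```

```text
time: 4.0
ee_pos: [0.4657, -0.3518, 0.1013]
tcp_rot: [-180.0, 0.0, 40.5]
wrist_force: [1.1, 0.0, -3.1]
opening: 0.0133
grasp_force: 59.0
time: 5.67
ee_pos: [0.5657, 0.049, 0.1001]
tcp_rot: [-179.9, 0.0, 83.8]
wrist_force: [0.4, -0.1, -4.4]
opening: 0.0133
grasp_force: 59.2
time: 6.0
ee_pos: [0.5687, 0.0512, 0.1002]
tcp_rot: [-180.0, 0.0, 83.8]
wrist_force: [0.0, 0.1, -3.4]
opening: 0.013
grasp_force: 59.1
```

View pics/w3b.png

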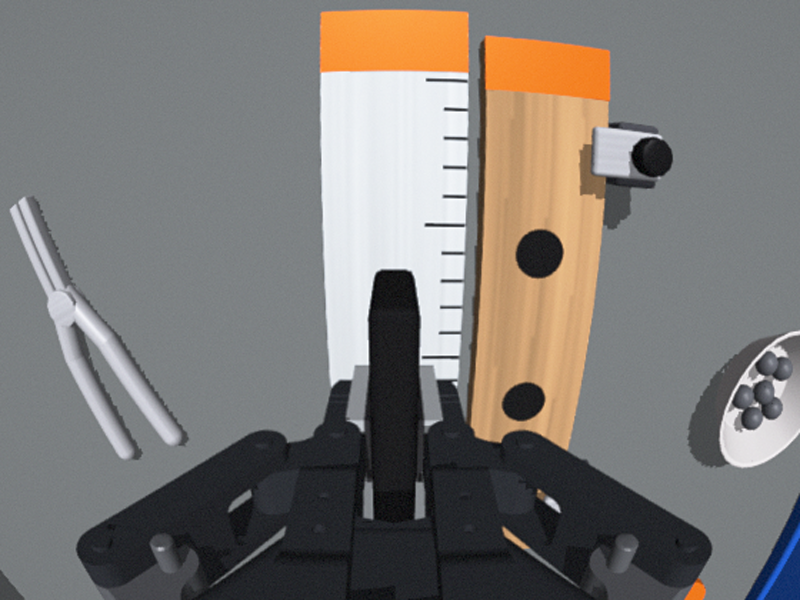

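The rule's orange-end corners are at (321,12) and (468,12). The slat's orange-end top corners are at (485,37) and (609,50), and its free edge passes (472,430).

Run:
```python
from h import *
import json
m=json.load(open('w3.json'))
H=lambda u,v,z: hit(m,u*.7,v*.7,z,True)[:2]
a,b=H(321,12,.0652),H(468,12,.0652); t=H(469,200,.0652)
A,B,C=H(486,37,.016),H(609,50,.016),H(472,430,.016)
print('rule',a,b,np.linalg.norm(a-b),'perp ang',np.degrees(np.arctan2(*(b-a)[::-1]))+90)
print('rule edge',b,t,np.degrees(np.arctan2(*(b-t)[::-1])))
print('slat',A,B,np.linalg.norm(A-B),C,np.degrees(np.arctan2(*(A-C)[::-1])),np.degrees(np.arctan2(*(B-A)[::-1]))+90)
u=np.array([np.cos(np.radians(83.7)),np.sin(np.radians(83.7))]);n=np.array([-u[1],u[0]])
d=b-A; print('zero in corner frame x,y:',d@u,d@n)
```

```text
rule [0.55844917 0.18160017] [0.60764236 0.17631162] 0.049476651185559564 perp ang 83.86393779224571
rule edge [0.60764236 0.17631162] [0.6013206  0.11060753] 84.50416333354997
slat [0.6236399  0.17848261] [0.68336572 0.17292854] 0.05998351305373681 [ 0.60407234 -0.01661877] 84.27271214328475 84.68719178309229
zero in corner frame x,y: -0.003913356981579722 0.01566268944809947
```

```bash
python3 -m crank '[[[0,0.2,-0.8,0,0,0.07],[0,0,-0.8,0,0,0],[0,0,-0.7,0,0,0],[0,0,-0.4,0,0,0],[0,0,-0.2,0,0,0],[0,0,-0.1,0,0,0],[0,0,0,0,0,0],[0,0,0,0,0,0]]]' && python3 -m crank '[[[0.2,-0.02,0,0,0,0],[0.2,-0.02,0,0,0,0],[0.1,-0.01,0,0,0,0],[0.1,-0.01,0,0,0,0],[0,0,0,0,0,0]]]'&& python3 -m crank '[[[0.05,-0.005,0,0,0,0],[0.05,-0.005,0,0,0,0],[0,0,0,0,0,0]]]'
```

```text
time: 6.72
ee_pos: [0.5694, 0.0558, 0.0411]
tcp_rot: [179.9, -0.0, 84.3]
wrist_force: [-0.2, -0.2, -3.3]
opening: 0.0131
grasp_force: 59.2
time: 7.13
ee_pos: [0.5817, 0.0548, 0.0409]
tcp_rot: [179.9, -0.0, 84.3]
wrist_force: [-1.3, 1.4, 4.1]
opening: 0.0128
grasp_force: 60.5
time: 7.38
ee_pos: [0.5832, 0.0547, 0.0409]
tcp_rot: [180.0, -0.0, 84.3]
wrist_force: [-5.1, 0.4, 5.9]
opening: 0.0131
grasp_force: 60.7
```

```bash
for i in 1; do python3 -m crank '[[[0.05,-0.005,0,0,0,0],[0,0,0,0,0,0],[0,0,0,0,0,0]]]'; python3 -m crank '[[[0.05,-0.005,0,0,0,0],[0,0,0,0,0,0],[0,0,0,0,0,0]]]'; done
python3 - <<'E'
from h import *
import json
m=model('wrist'); im=bot.camera('wrist'); save(im,'w4.png'); json.dump({k:np.array(v).tolist() for k,v in m.items()},open('w4.json','w'))
print(bot.get_obs()['torque'])
a=cv2.imread('pics/w4.png')[0:270,180:450]; cv2.imwrite('pics/w4b.png',cv2.resize(a,(600,600),interpolation=cv2.INTER_CUBIC))
E
```

```text
time: 7.63
ee_pos: [0.5841, 0.0546, 0.0409]
tcp_rot: [180.0, -0.0, 84.3]
wrist_force: [-5.4, -0.2, 5.5]
opening: 0.0128
grasp_force: 60.8
time: 7.88
ee_pos: [0.5846, 0.0546, 0.041]
tcp_rot: [-180.0, -0.0, 84.3]
wrist_force: [-8.3, 1.2, 8.2]
opening: 0.013
grasp_force: 61.0
[ 0.20295118  1.42218589 -0.25372144]
```

View pics/w4b.png

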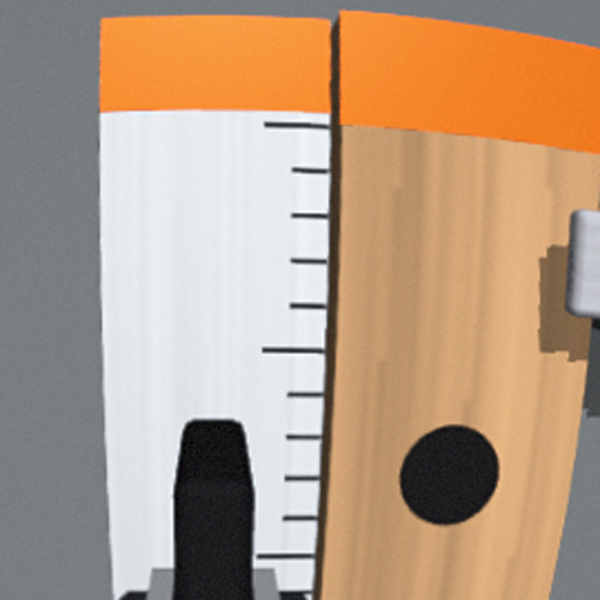

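The rule's corner at crop (331,20) and the slat's top corner at (341,11) look nearly in contact. A dark strip, the side of the slat, runs down to (327,340) on the rule and (335,340) on the slat.

Run:
```python
from h import *
import json
m=json.load(open('w4.json'))
k=270/600
H=lambda u,v,z: hit(m,180+u*k,v*k,z,True)[:2]
b,A=H(331,20,.006),H(341,11,.016)
u=np.array([np.cos(np.radians(84.3)),np.sin(np.radians(84.3))]);n=np.array([-u[1],u[0]])
print(b,A,'x,y',(b-A)@u,(b-A)@n)
# edge samples
R=[(331,20),(329,180),(327,340),(320,500)]; S=[(341,11),(338,180),(335,340),(326,500)]
for r,s in zip(R,S):
    print((H(*r,.006)-A)@n,(H(*s,.016)-A)@n)
```

```text
[0.62316605 0.17981241] [0.62356288 0.17883328] x,y 0.0009348702717023879 0.0004921183409681113
0.0004921183409681113 0.0
0.0010159392402246162 0.0007420229116084833
0.0007035959854276002 0.0006089468073939919
0.0006909068191039459 0.0009407344961930488
```

```bash
python3 -m crank '[[[0,0,0,0,0,0],[0,0,0,0,0,0],[0,0,0,0,0,0],[0,0,0,0,0,0],[0,0,0,0,0,0]]]' 0.45; python3 -m crank '[[[0,0,0.5,0,0,0],[0,0,1,0,0,0],[0,0,1,0,0,0],[0,0,1,0,0,0],[0,0,1,0,0,0],[0,0,0,0,0,0],[0,0,0,0,0,0]]]' 1
python3 - <<'E'
from h import *
import json
m=model('wrist'); im=bot.camera('wrist'); save(im,'w5.png'); json.dump({k:np.array(v).tolist() for k,v in m.items()},open('w5.json','w'))
a=cv2.imread('pics/w5.png'); cv2.imwrite('pics/w5b.png',cv2.resize(a,(800,600),interpolation=cv2.INTER_CUBIC))
E
```

```text
time: 8.35
ee_pos: [0.5851, 0.0544, 0.0402]
tcp_rot: [180.0, 0.0, 84.3]
wrist_force: [0.4, 0.2, -0.1]
opening: 0.038
grasp_force: 0.0
time: 8.93
ee_pos: [0.5858, 0.0545, 0.1321]
tcp_rot: [179.8, -0.0, 84.3]
wrist_force: [1.3, 0.1, -0.9]
opening: 0.0853
grasp_force: 0.0
```

View pics/w5b.png

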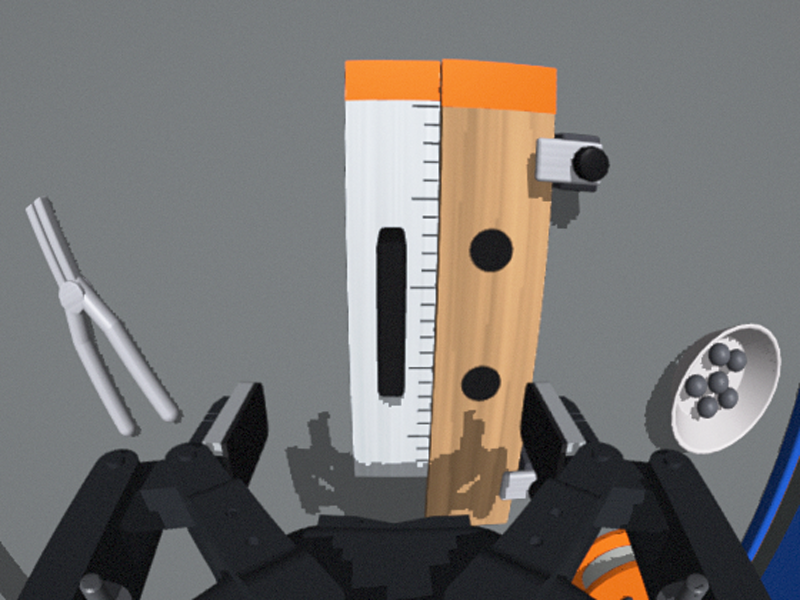

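The last view shows the rule flush along the slat for its full length with the orange ends level. I'll move to hover over the sinkers and locate the brass studs by colour.

```bash
python3 -m crank '[[[0,0,1,0,0,0],[0,0,1,0,0,0],[-0.2,1,1,0,0,0],[-0.2,1,0.4,0,0,0],[-0.2,1,0,0,0,0],[-0.2,1,0,0,0,0],[-0.2,1,0,0,0,0],[-0.2,1,0,0,0,0],[-0.2,1,0,0,0,0],[-0.2,1,0,0,0,0],[-0.2,1,0,0,0,0],[-0.2,1,0,0,0,0],[-0.2,1,0,0,0,0],[-0.2,1,0,0,0,0],[-0.2,1,0,0,0,0],[-0.2,1,0,0,0,0],[-0.1,0.3,0,0,0,0],[0,0,0,0,0,0],[0,0,0,0,0,0],[0,0,0,0,0,0]]]' 0.7
python3 - <<'E'
from h import *
m=model('wrist'); im=bot.camera('wrist'); save(im,'w6.png')
h=cv2.cvtColor(im,cv2.COLOR_RGB2HSV)
k=cv2.inRange(h,(15,120,120),(30,255,255))
n,l,st,c=cv2.connectedComponentsWithStats(k)
for i in range(1,n):
    if st[i,4]>12: print(c[i].round(1),st[i],hit(m,*c[i],.067,True).round(4),hit(m,*c[i],.1,True).round(4),hit(m,*c[i],.04,True).round(4))
print([np.round(proj(m,p,True)) for p in ([.525,.365,.067],[.532,.29,.045],[.538,.442,.09])])
E
```

```text
time: 10.65
ee_pos: [0.5271, 0.3395, 0.1979]
tcp_rot: [-180.0, 0.0, 84.3]
wrist_force: [-0.8, 0.0, 0.2]
opening: 0.0597
grasp_force: 0.0
[275.9  74.1] [269  67  15  15 189] [0.5379 0.4427 0.067 ] [0.5376 0.4395 0.1   ] [0.5381 0.4453 0.04  ]
[272.9 175. ] [269 170   9  11  85] [0.5276 0.3636 0.067 ] [0.5286 0.3707 0.1   ] [0.5268 0.3578 0.04  ]
[288.3 245. ] [286 242   6   7  35] [0.5345 0.3016 0.067 ] [0.5346 0.3167 0.1   ] [0.5344 0.2892 0.04  ]
[557.6 296.8] [555 288   5  16  39] [0.8862 0.1765 0.067 ] [0.8407 0.2079 0.1   ] [0.9235 0.1508 0.04  ]
[554.  314.2] [546 303  14  24 143] [0.8924 0.1461 0.067 ] [0.846  0.1814 0.1   ] [0.9303 0.1171 0.04  ]
[334.7 315.3] [329 309  13  13 123] [0.5733 0.2211 0.067 ] [0.5684 0.2467 0.1   ] [0.5773 0.2002 0.04  ]
[408.3 311.1] [399 310  16   4  39] [0.6506 0.2128 0.067 ] [0.6356 0.2395 0.1   ] [0.6628 0.191  0.04  ]
[545.7 333.6] [541 330  11  10  27] [0.89   0.1121 0.067 ] [0.8439 0.1519 0.1   ] [0.9277 0.0796 0.04  ]
[540.8 348. ] [535 343  13  11  47] [0.8927 0.0831 0.067 ] [0.8463 0.1267 0.1   ] [0.9307 0.0475 0.04  ]
[534.1 363.6] [525 353  18  23 114] [0.8933 0.0503 0.067 ] [0.8468 0.098  0.1   ] [0.9313 0.0112 0.04  ]
[524.6 384.2] [518 375  15  20  98] [0.8946 0.0018 0.067 ] [0.8479 0.0559 0.1   ] [ 0.9328 -0.0424  0.04  ]
[array([269., 174.]), array([286., 247.]), array([276.,  72.])]
```

The middle stud at pixel (273,175) gives (0.528, 0.364), matching the scene and side estimates. The small stud (288,245) and large stud (276,74) lie either side of it. I'll descend and grip.

```bash
python3 -m crank '[[[0,0.6,0,0,0,0],[0,0.6,-0.05,0,0,0],[0,0,-1,0,0,0],[0,0,-1,0,0,0],[0,0,-1,0,0,0],[0,0,-1,0,0,0],[0,0,-1,0,0,0],[0,0,-1,0,0,0],[0,0,-1,0,0,0],[0,0,-1,0,0,0],[0,0,0,0,0,0],[0,0,0,0,0,0]]]' ; python3 -m crank '[[[0,0,0,0,0,0],[0,0,0,0,0,0],[0,0,0,0,0,0],[0,0,0,0,0,0],[0,0,0,0,0,0],[0,0,0,0,0,0],[0,0,0,0,0,0]]]' 0 50; python3 -m crank '[[[0,0,0.5,0,0,0],[0,0,1,0,0,0],[0,0,1,0,0,0],[0,0,1,0,0,0],[0,0,1,0,0,0],[0,0,1,0,0,0],[0,0,1,0,0,0],[0,0,0,0,0,0]]]'
```

```text
time: 11.7
ee_pos: [0.5264, 0.3646, 0.0365]
tcp_rot: [-179.9, 0.1, 84.3]
wrist_force: [0.5, -0.7, 0.6]
opening: 0.0597
grasp_force: 0.0
time: 12.28
ee_pos: [0.5277, 0.3651, 0.0394]
tcp_rot: [179.9, -0.1, 84.3]
wrist_force: [-2.2, -0.0, 6.0]
opening: 0.0327
grasp_force: 50.2
time: 12.95
ee_pos: [0.5281, 0.365, 0.1724]
tcp_rot: [179.7, -0.2, 84.3]
wrist_force: [1.1, 0.5, -2.8]
opening: 0.0327
grasp_force: 50.3
```

```bash
python3 -m crank '[[[0.1,-0.5,0,0,0,0],[0.12,-1,0,0,0,0],[0.12,-1,0,0,0,0],[0.12,-1,0,0,0,0],[0.12,-1,0,0,0,0],[0.12,-1,0,0,0,0],[0.12,-1,0,0,0,0],[0.12,-1,0,0,0,0],[0.12,-1,0,0,0,0],[0.12,-1,0,0,0,0],[0.12,-1,0,0,0,0],[0.12,-1,0,0,0,0],[0.12,-1,0,0,0,0],[0.12,-1,0,0,0,0],[0.12,-1,0,0,0,0],[0.12,-1,0,0,0,0],[0.12,-1,0,0,0,0],[0.12,-1,0,0,0,0],[0.12,-1,0,0,0,0],[0.12,-1,0,0,0,0]]]' && python3 -m crank '[[[0.1,-0.35,0,0,0,0],[0,0,-1,0,0,0],[0,0,-1,0,0,0],[0,0,-1,0,0,0],[0,0,-1,0,0,0],[0,0,-1,0,0,0],[0,0,0,0,0,0],[0,0,0,0,0,0],[0,0,0,0,0,0]]]'
python3 - <<'E'
from h import *
import json
im=bot.camera('side'); save(im,'s7.png'); a=cv2.imread('pics/s7.png')[150:290,170:310]; w=bot.camera('wrist'); save(w,'w7.png'); b=cv2.imread('pics/w7.png')
cv2.imwrite('pics/c7.png',cv2.resize(b,(800,600),interpolation=cv2.INTER_CUBIC))
E
```

```text
time: 14.62
ee_pos: [0.5735, -0.0273, 0.1653]
tcp_rot: [-179.8, 0.0, 84.3]
wrist_force: [-0.0, -0.7, -3.0]
opening: 0.0324
grasp_force: 50.1
time: 15.37
ee_pos: [0.5766, -0.0327, 0.0679]
tcp_rot: [180.0, 0.0, 84.3]
wrist_force: [0.6, -0.8, -2.0]
opening: 0.0324
grasp_force: 50.3
```

```bash
python3 -m crank '[[[0,0,-0.5,0,0,0],[0,0,-0.3,0,0,0],[0,0,-0.15,0,0,0],[0,0,0,0,0,0],[0,0,0,0,0,0],[0,0,0,0,0,0]]]'; python3 -m crank '[[[0,0,-0.05,0,0,0],[0,0,0,0,0,0],[0,0,0,0,0,0]]]';  python3 -m crank '[[[0,0,-0.05,0,0,0],[0,0,0,0,0,0],[0,0,0,0,0,0]]]'
```

```text
time: 15.97
ee_pos: [0.5767, -0.0326, 0.0484]
tcp_rot: [180.0, 0.0, 84.3]
wrist_force: [0.2, 0.2, -2.8]
opening: 0.0323
grasp_force: 50.5
time: 16.22
ee_pos: [0.5767, -0.0326, 0.0474]
tcp_rot: [180.0, -0.0, 84.3]
wrist_force: [0.2, -0.0, -3.2]
opening: 0.0322
grasp_force: 50.5
time: 16.47
ee_pos: [0.5766, -0.0326, 0.0462]
tcp_rot: [-180.0, 0.0, 84.3]
wrist_force: [0.5, 0.8, -2.8]
opening: 0.0323
grasp_force: 50.5
```

```bash
python3 -m crank '[[[0,0,-0.05,0,0,0],[0,0,0,0,0,0],[0,0,0,0,0,0]]]';  python3 -m crank '[[[0,0,-0.03,0,0,0],[0,0,0,0,0,0],[0,0,0,0,0,0]]]'
```

```text
time: 16.72
ee_pos: [0.5767, -0.0326, 0.0454]
tcp_rot: [180.0, 0.0, 84.3]
wrist_force: [0.3, -1.0, -1.7]
opening: 0.0323
grasp_force: 50.5
time: 16.97
ee_pos: [0.5767, -0.0326, 0.0453]
tcp_rot: [180.0, 0.0, 84.3]
wrist_force: [-3.2, -0.3, 5.4]
opening: 0.0325
grasp_force: 51.2
```

```bash
python3 -m crank '[[[0,0,0,0,0,0],[0,0,0,0,0,0],[0,0,0,0,0,0],[0,0,0,0,0,0],[0,0,0,0,0,0]]]' 0.65; python3 -m crank '[[[0,0,0.3,0,0,0],[0,0,0.7,0,0,0],[0,0,1,0,0,0],[0,0,1,0,0,0],[0,0,1,0,0,0],[0,0,1,0,0,0],[0,0,1,0,0,0],[0,0,1,0,0,0],[0,0,0,0,0,0],[0,0,0,0,0,0]]]'
python3 - <<'E'
from h import *
import json
m=model('wrist'); im=bot.camera('wrist'); save(im,'w8.png'); json.dump({k:np.array(v).tolist() for k,v in m.items()},open('w8.json','w'))
a=cv2.imread('pics/w8.png'); cv2.imwrite('pics/w8b.png',cv2.resize(a,(800,600),interpolation=cv2.INTER_CUBIC))
E
```

```text
time: 17.38
ee_pos: [0.5766, -0.0326, 0.0446]
tcp_rot: [-180.0, -0.0, 84.3]
wrist_force: [0.0, 0.3, 0.5]
opening: 0.0555
grasp_force: 0.0
time: 18.22
ee_pos: [0.5772, -0.0326, 0.1862]
tcp_rot: [179.9, -0.0, 84.3]
wrist_force: [0.8, 0.7, -0.7]
opening: 0.0558
grasp_force: 0.0
```

View pics/w8b.png

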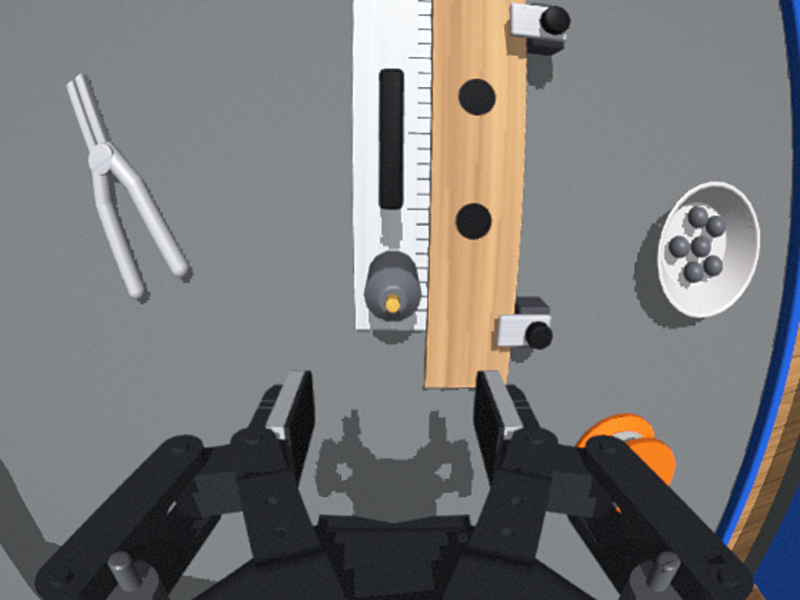

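The sinker stands upright on bare metal between the handle and the plain end, with its stud at (392,303). The rule's edge still meets the slat right down to the plain end at (427,331). Next I'll check the position of the plain end's corner.

Run:
```python
from h import *
import json
m=json.load(open('w8.json'))
H=lambda u,v,z: hit(m,u*.7,v*.7,z,True)[:2]
u=np.array([np.cos(np.radians(84.3)),np.sin(np.radians(84.3))]);n=np.array([-u[1],u[0]])
g=H(426,331,.006); 
for s in [(427.5,331),(431,100)]: print('slat top edge n-offset', (H(*s,.016)-g)@n)
print('rule edge top',(H(430,100,.006)-g)@n)
s=H(392,303,.067); print('sinker rel tail: x,y',(s-g)@u-.13,(s-g)@n-.025)
```

```text
slat top edge n-offset -0.0002525144015925514
slat top edge n-offset -4.6887625313317416e-05
rule edge top -0.00020837795902859356
sinker rel tail: x,y -0.08851739367283012 -0.0011213597556332042
```

The gap at the slat is under 0.5 mm, and the sinker is at x −88 mm, y −1 mm on the rule. I'll hand it in.

```bash
python3 -c "
from workcell import bot
print(bot.job_done())"
```

```text
the job is handed in; nothing more can be done
None
```

I handed the job in (no verdict came back): the straightedge measures within 0.5 mm of flush with the slat, its orange end level within about 1 mm, and the middle-sized sinker stands released on it 88 mm from its middle towards the plain end.

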